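# Pin the lid back on the bamboo flour box

## Robot

A 7-joint arm with a two-finger parallel gripper is mounted at the origin on the work surface. World frame = base frame: x ahead of the robot, y to its left, z up, the work surface at z = 0. Lengths are in m, angles in rad, forces in N, time in s.
With the tool pointing down it reaches from about 0.4 to 0.9 m from the base axis. Payload 5.6 kg.
Tool frame: the origin (TCP) lies midway between the tips of the shut fingers; the grasp point (between the pads) lies 19 mm behind it; y points along the fingers, z is the direction in which the jaws open and shut, and the axes are right-handed (so a half turn about y gives the same grasp; the last joint's range is limited). The gripper opens to 92 mm and grips with 3 to 60 N. Pads are 20 mm wide; open, the fingers measure 128 mm over their backs; the gripper's body (75 mm by 189 mm) begins 69 mm behind the grasp point.
Start: joints at [-1.316, 0.468, -0.012, 1.603, 0.006, 1.071, -0.056], TCP at [0.191, 0.621, 0.215] pointing down, gripper open.
Joint ranges: [-2.53, 2.53], [-0.31, 2.02], [-1.57, 1.55], [0.28, 2.44], [-1.29, 4.43], [0.15, 1.84], [-2.92, 2.92]. Speed limits (rad/s): [2.57, 2.57, 3.14, 3.14, 3.14, 3.14, 3.14].

## Interface

Orientations are given as a 3x3 rotation matrix whose columns are the frame's x, y, z axes.
In Python, from station import env, effector, solver, viewer, workorder, search_frame, tip_of gives the robot as it stands. Calls block until the motion is done:
- env.reach(position, orientation): joint-space move of the TCP to a pose.
- env.movel(position, frame=None, rate=0.15): straight line of the TCP; frame=None keeps the orientation; rate is the mean speed in m/s.
- env.goto_joints(angles): joint-space move.
- effector.release() and effector.grasp(squeeze=None): open the fingers fully, or close them until they stop; squeeze is the grip in N (None keeps the last).
- env.pause(seconds).
- solver.inverse_kinematics(position, orientation): joint angles nearest the present ones, or None.
- env.sense(): the state.
- viewer.read_camera(name): name is "scene" or "top" or "wrist"; returns (picture, depth): 420x560x3 uint8, red, green, blue; 420x560 float32, m along the optical axis (not along the pixel's ray), 0 where there is no reading.
- viewer.camera_info(name): a dict with "intrinsics" (3x3 intrinsics, pixels), "eye" and "rotation" of the camera in the world; the wrist camera has in their place "T_tool_cam" (4x4, takes a point from camera to tool coordinates, whose origin is the TCP and whose axes are the tool frame's). Camera axes: x right, y up, looking along -z (the intrinsics and any distortion apply to the point x, -y, -z); pixel columns grow to the right and rows downward; lengths in m; the calibration is good to about 2 mm. A picture is of the moment at which its call begins: read the wrist's pose just before it. camera_info takes no time and is no camera call.
A pose or a line that the arm cannot do raises env.PlanningError and nothing moves.
- workorder.finish_job(): hands the job in, once; it reports no verdict.
Trained networks look in the newest picture that a camera, given by its name, has taken for a name from the list of things; names that differ only in an ending like _2 or _b are one class to them, and where a whole thing is asked for, a point or a joint stands for the part that bears it (a point fixed in the world has none). Each returns a list of dicts, best first, with "score" (0 to 1); they miss things now and then, are a little off and sometimes report something else, mostly with a low value. They report only what shows in the picture. A call takes as long as a camera call.
- search_frame(camera, name): "at" ([x, y, z] in m, in world coordinates, good to about 4 mm: the middle of the surface that is visible of it).
- tip_of(camera, name): "at" ([x, y, z] in m, in world coordinates, good to about 4 mm: a listed point, or the origin of a listed thing).
The state is a dict: "t": time; "joint_positions": joint angles; "joint_velocities": joint speeds; "tau": joint torques, N m; "ee_pos": TCP position; "tcp_rot": TCP orientation; "wrist_force": force on the tool from outside, world axes, zero at the start; "moment": the same for the moment, N m; "gripper_width": finger opening in m.
Only numpy, scipy, OpenCV 4.12 (cv2) and the standard library are available. Lean on these libraries where they do the work, as an engineer would, in place of code of your own. Each camera call takes 0.05 s, during which the arm holds its last target.

## Task

The lid of the bamboo box was off for washing: lay it back on the box, flat on the rim, with its two front holes over the two dowels and its hinge knuckle between the box's two knuckles, and let go of it. Then take the red-handled hinge pin from its rack and thread it from the robot's right through all three knuckles until the handle's shoulder is up against the outer knuckle (you will have to let go of the shaft part-way and take it again by the handle), and let go. Leave the jug, the scoop and the egg cup alone.

Things in the scene. Friction and masses are not known exactly. Their poses are not given: they have to be found in the camera images.
- box: Open bamboo box fixed to the counter, 170 (x) x 100 (y) x 80 mm high (rim 80 mm above its origin); origin at the centre of its underside, z up, x to the rear (hinge) end, which points away from the robot to within some 15 degrees.
- dowel_mid (a point): On the box's front rim, midway between two upright brown dowels: x = -70, z = +80 mm in the box frame. The dowels stand 32 mm to either side of it in box y; 12 mm thick, 18 mm tall above the rim, tapered over the last 6 mm.
- hinge (a point): On the box's hinge axis (box y), at x = +101, z = +93 mm in the box frame, axes as the box. Behind the box stand two steel knuckles, blocks 26 mm square (x, z), 25 mm long, at y = -49..-24 and +24..+49 mm from here, each with a round 13 mm through hole along y; the lid's knuckle goes between.
- hinge_mouth (a point): Centre of the hole's mouth on the outer face of the right-hand (-y) knuckle, 49 mm in -y from point hinge; the pin enters here, moving in +y. Beside this face (further -y) the space is free.
- lid_under (a point): Loose lid, 250 g (x 0.7-1.4), at first flat on the counter. Centre of its underside; x to its knuckle, z up. Seated, it lies 80 mm above the box's origin, axes as the box's. Board 168 (x -85..+83) x 100 x 10 mm, two round 15 mm holes at x = -70, y = -32 and +32 mm (1.5 mm free round the dowels).
- lid_handle (a point): Centre of the lid's bar handle, 10 mm in +x and 27 mm above point lid_under, near the lid's centre of mass: a dark wooden bar 14 mm (x) x 64 mm (y) x 34 mm high, standing on the board (its top 44 mm above the lid's underside).
- lid_knuckle (a point): Centre of the hole (13 mm, along y) in the lid's steel knuckle, at x = +101, z = +13 mm from point lid_under: a block 26 mm square, 40 mm long (y from -20 to +20). It has 4 mm free on either side between the box's knuckles.
- rack: Wooden pin rack fixed to the counter, 64 (x) x 170 (y) mm, base 10 mm; origin under its centre. The pin lies in it along y, axis 45 mm up, tip to +y. At the -y end the handle is sunk in a close slot, walls 4 mm higher than it, where fingers cannot take it; the tip lies in a notch. The shaft between (rack y -29..+59 mm) is free to grasp; the pin lifts straight up.
- pin_shaft (a point): Point on the pin's axis, 40 mm from the handle's shoulder, about its centre of mass. The pin (80 g, x 0.7-1.4) is a round steel shaft 10 mm thick, 108 mm long, its last 8 mm tapering to 4 mm, with a round red handle 24 mm thick, 50 mm long. Its y axis runs along the pin to the tip; in the rack its z is up. Let go part-way in, it droops a few degrees at the handle.
- pin_handle (a point): Point on the pin's axis in the handle, 26 mm behind the shoulder.
- pin_shoulder (a point): Point on the pin's axis at the shoulder, where the handle's flat face meets the shaft; fully home, this face rests on the right-hand knuckle's outer face.
- pin_tip (a point): The pin's tip, 108 mm from the shoulder.
- jug: Clear glass jug, 100 mm wide, 150 mm tall, handle on one side; origin at the centre of its underside. Not to be moved.
- scoop: Yellow plastic scoop, bowl 85 x 55 x 32 mm with an 85 mm handle to its -x; origin at the underside of the bowl's centre. Not to be moved.
- egg_cup: White ceramic egg cup, 52 mm wide, 66 mm tall; origin at the centre of its foot. Not to be moved.

How it is judged:
By the outcome, as a careful person would: the job done as asked, in the order asked, and still so for the second after the job is handed in, with the robot touching nothing.
It also fails if it takes over 64 s, if anything falls off the work surface, if the arm or the gripper's body presses on something with over 40 N, if the wrist force passes 120 N, or if a joint passes its speed limit or range.

## Working session

There is one attempt and no reset: what is moved stays moved. The work goes in short steps, each a Python script; the robot and the scene stay as the last script left them, time stands still between calls to the robot, and variables do not carry over. Pictures are saved under pics/ and viewed, and the job is handed in when it is done.

```bash
ls; mkdir -p pics
cat > h.py <<'E'
import numpy as np, cv2
from station import env, effector, solver, viewer, workorder, search_frame, tip_of
np.set_printoptions(precision=4, suppress=True)
def snap(cam, fn):
    s=env.sense(); p,d=viewer.read_camera(cam)
    cv2.imwrite('pics/'+fn+'.png', p[:,:,::-1]); np.savez('pics/'+fn+'.npz',p=p,d=d,pos=s['ee_pos'],rot=s['tcp_rot']); return p,d
E
python3 - <<'E'
from h import *
for c in ("scene","top","wrist"):
    snap(c,c+"0"); i=viewer.camera_info(c); print(c,i)
    if c!="wrist":
        for n in ["box","dowel_mid","hinge","hinge_mouth","lid_under","lid_handle","lid_knuckle","rack","pin_shaft","pin_shoulder","pin_tip","jug","scoop","egg_cup"]:
            r=tip_of(c,n); print(n,[(np.round(x["at"],4).tolist(),round(x["score"],2)) for x in r[:2]])
print(env.sense())
E
```

```text
pics
scene {'intrinsics': array([[392.5658,   0.    , 278.042 ],
       [  0.    , 392.5658, 209.0272],
       [  0.    ,   0.    ,   1.    ]]), 'eye': array([ 0.9588, -0.6175,  0.6342]), 'rotation': array([[ 0.8624, -0.3043,  0.4046],
       [ 0.5063,  0.5132, -0.693 ],
       [ 0.0033,  0.8025,  0.5967]])}
box [([0.5223, 0.0099, 0.0032], 0.7)]
dowel_mid [([0.4526, 0.0208, 0.0811], 0.58)]
hinge [([0.6175, -0.0148, 0.0929], 0.96)]
hinge_mouth [([0.6081, -0.0618, 0.0943], 0.79)]
lid_under [([0.4937, 0.2802, 0.0003], 0.61), ([0.5219, 0.0089, 0.0026], 0.54)]
lid_handle [([0.4993, 0.2862, 0.03], 0.73)]
lid_knuckle [([0.5875, 0.2805, 0.0147], 0.6), ([0.4896, 0.2825, 0.0024], 0.31)]
rack [([0.4921, -0.3184, -0.0001], 0.61), ([0.5129, -0.2414, 0.0416], 0.17)]
pin_shaft [([0.4968, -0.3099, 0.0464], 0.86)]
pin_shoulder [([0.4922, -0.3432, 0.0434], 0.92)]
pin_tip [([0.5122, -0.2404, 0.0446], 0.69)]
jug [([0.7437, 0.2648, -0.0003], 0.64)]
scoop [([0.7484, -0.1624, 0.0036], 0.74), ([0.4543, 0.0169, 0.0809], 0.58)]
egg_cup [([0.741, 0.0684, -0.0008], 0.82)]
top {'intrinsics': array([[486.2472,   
[... 1236 characters left out ...]
 , -0.9654, -0.1698],
       [ 1.    , -0.0004,  0.0014,  0.0007],
       [ 0.    ,  0.    ,  0.    ,  1.    ]])}
{'t': 1.55, 'joint_positions': array([-1.316 ,  0.4675, -0.0116,  1.6027,  0.006 ,  1.0714, -0.0563]), 'joint_velocities': array([-0.0013,  0.0004, -0.0002, -0.0005,  0.0019, -0.0003, -0.0004]), 'tau': array([ -0.0001, -52.0398,  -0.0122, -24.4062,  -0.0566,   0.0113,
         0.    ]), 'ee_pos': array([0.1908, 0.6214, 0.2146]), 'tcp_rot': array([[ 0.956 ,  0.    ,  0.2935],
       [-0.2935,  0.    ,  0.956 ],
       [ 0.    , -1.    ,  0.    ]]), 'wrist_force': array([-0.172 ,  0.4591, -1.2888]), 'moment': array([-0.0073, -0.014 , -0.0021]), 'gripper_width': 0.09200279146140596}
```

View pics/scene0.png

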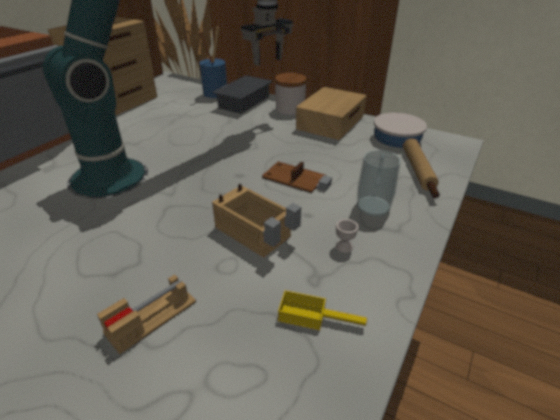

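View pics/top0.png

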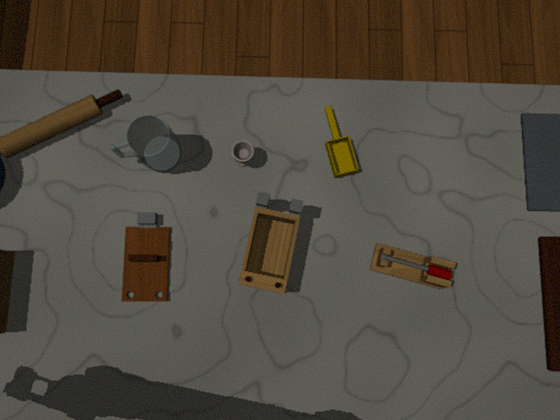

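```bash
cat >> h.py <<'E'
def Rdown(yaw, s=-1):
    # s=-1: tool z = -X(yaw), tool x=+Y(yaw) (camera on -Y side); s=+1 opposite
    X=np.array([np.cos(yaw),np.sin(yaw),0]); y=np.array([0,0,-1.]); z=s*X
    return np.column_stack([np.cross(y,z),y,z])
E
python3 - <<'E'
from h import *
for s in (-1,1):
  for n,p,yaw in [("lid",(.4985,.283,.1),0),("lidlow",(.4985,.283,.013),0),("box",(.533,.006,.18),-.21),("boxlow",(.533,.006,.093),-.21),("pin",(.5,-.309,.1),-.25),("pinlow",(.5,-.309,.026),-.25),("pre",(.575,-.21,.074),-.21),("end",(.604,-.09,.074),-.21)]:
    q=solver.inverse_kinematics(np.array(p),Rdown(yaw,s)); print(s,n,q)
E
```

```text
-1 lid [-0.3783  0.5011 -0.2511  1.87    0.1687  0.791   2.4228]
-1 lidlow [-0.368   0.6403 -0.267   1.8992  0.2684  0.6365  2.34  ]
-1 box [ 0.8584  0.7374 -1.3177  1.8688  0.7799  1.1828  2.1974]
-1 boxlow [-0.1158  0.4355  0.0513  1.9869 -0.0328  0.7199  2.887 ]
-1 pin [-0.3586  0.9767  1.3384  1.9003 -1.0451  1.2007 -2.022 ]
-1 pinlow [-0.345   1.1585  1.3309  1.9274 -1.2462  1.2198 -1.9176]
-1 pre [-0.5284  1.0691  1.3345  1.851  -1.1269  1.2342 -2.1664]
-1 end [ 0.9118  1.1007 -1.3358  1.7483  1.1298  1.2825  2.2166]
1 lid [-0.8673  0.4983  0.376   1.9038 -0.2509  0.7852 -0.3542]
1 lidlow [-0.8205  0.6349  0.3185  1.9308 -0.3229  0.6253 -0.2961]
1 box [-0.611   0.3512  0.6601  1.9564 -0.2681  0.921  -0.0265]
1 boxlow [-0.5341  0.4828  0.5789  2.0139 -0.3813  0.7513  0.0656]
1 pin [-0.0681  0.6068  0.7621  1.8854 -0.5422  0.8678  0.7182]
1 pinlow [ 0.0785  0.6761  0.5573  1.9039 -0.531   0.7123  0.6992]
1 pre [-0.3704  0.7812  0.959   1.8429 -0.7864  0.9516  0.7377]
1 end [-0.3642  0.6428  0.6245  1.8342 -0.497   0.8259  0.3014]
```

Run:
```python
from h import *
env.reach(np.array([.4985,.283,.11]),Rdown(0,1))
s=env.sense(); print(s['t'],s['ee_pos'],s['wrist_force'])
snap("wrist","w1")
for n in ["lid_under","lid_handle","lid_knuckle"]:
    r=tip_of("wrist",n); print(n,[(np.round(x["at"],4).tolist(),round(x["score"],2)) for x in r[:2]])
```

```text
3.2667 [0.4978 0.285  0.1102] [0.5975 0.0428 0.0706]
lid_under [([0.4894, 0.2828, 0.0027], 0.92)]
lid_handle [([0.5008, 0.2859, 0.0254], 0.6)]
lid_knuckle [([0.5885, 0.2853, 0.0136], 0.86)]
```

View pics/w1.png

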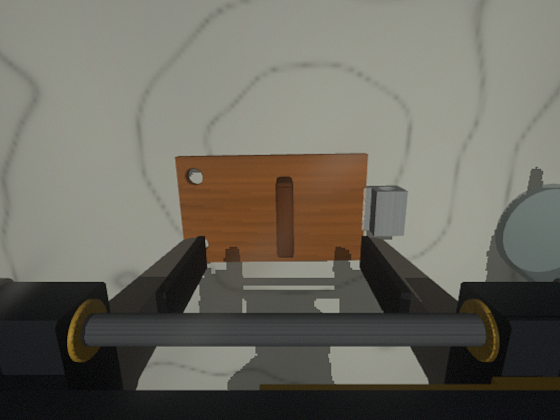

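```bash
cat >> h.py <<'E'
WK=None
def wrist_ray(pos,rot,uv):
    i=viewer.camera_info("wrist"); K=i["intrinsics"]; T=i["T_tool_cam"]
    uv=np.atleast_2d(uv).astype(float)
    d=np.column_stack([(uv[:,0]-K[0,2])/K[0,0], -(uv[:,1]-K[1,2])/K[1,1], -np.ones(len(uv))])
    R=rot@T[:3,:3]; o=pos+rot@T[:3,3]
    return o, d@R.T
def wrist_plane(pos,rot,uv,z):
    o,d=wrist_ray(pos,rot,uv); return o+d*((z-o[2])/d[:,2])[:,None]
def wrist_proj(pos,rot,P):
    i=viewer.camera_info("wrist"); K=i["intrinsics"]; T=i["T_tool_cam"]
    R=rot@T[:3,:3]; o=pos+rot@T[:3,3]
    c=(np.atleast_2d(P)-o)@R; return np.column_stack([K[0,0]*c[:,0]/-c[:,2]+K[0,2], K[1,1]*-c[:,1]/-c[:,2]+K[1,2]])
def cam_ray(cam,uv):
    i=viewer.camera_info(cam); K=i["intrinsics"]; uv=np.atleast_2d(uv).astype(float)
    d=np.column_stack([(uv[:,0]-K[0,2])/K[0,0], -(uv[:,1]-K[1,2])/K[1,1], -np.ones(len(uv))])
    return i["eye"], d@i["rotation"].T
def cam_plane(cam,uv,z):
    o,d=cam_ray(cam,uv); return o+d*((z-o[2])/d[:,2])[:,None]
def cam_proj(cam,P):
    i=viewer.camera_info(cam); K=i["intrinsics"]; c=(np.atleast_2d(P)-i["eye"])@i["rotation"]
    return np.column_stack([K[0,0]*c[:,0]/-c[:,2]+K[0,2], K[1,1]*-c[:,1]/-c[:,2]+K[1,2]])
def crop(fn,out,u0,v0,u1,v1,f=4):
    im=cv2.imread('pics/'+fn+'.png')[v0:v1,u0:u1]; cv2.imwrite('pics/'+out+'.png',cv2.resize(im,None,fx=f,fy=f,interpolation=cv2.INTER_CUBIC))
E
python3 - <<'E'
from h import *
z=np.load('pics/w1.npz'); pos,rot=z['pos'],z['rot']; print(rot)
print(wrist_plane(pos,rot,[(177,157),(367,154),(195,176),(366.5,230),(181,232)],.01))
print(wrist_plane(pos,rot,[(277,180),(292,180),(277,250),(292,250)],.044))
h=cv2.cvtColor(z['p'],cv2.COLOR_RGB2HSV); print(h[200,230],h[200,285],h[150,270])
im=z['p'].astype(int); m=(im[:,:,0]-im[:,:,2])
print(m[200,170:190],m[200,360:375],m[145:162,230],m[200,268:300])
print(z['d'][200,230],z['d'][200,285])
crop("w1","w1c",160,140,420,275,3)
E
```

```text
[[ 0.0033 -0.      1.    ]
 [-1.      0.0011  0.0033]
 [-0.0011 -1.     -0.    ]]
[[0.4067 0.3303 0.01  ]
 [0.5718 0.3335 0.01  ]
 [0.4212 0.3137 0.01  ]
 [0.5765 0.2638 0.01  ]
 [0.4044 0.2612 0.01  ]]
[[0.4943 0.3165 0.044 ]
 [0.506  0.3165 0.044 ]
 [0.4942 0.258  0.044 ]
 [0.5066 0.2581 0.044 ]]
[ 13 171 112] [ 11 154  83] [ 33  20 156]
[10  9  9 10 10 10  8  9  5 35 73 74 72 72 73 74 74 73 74 71] [73 75 76 46 18  8  4  1  0  1  1  3  4  4  3] [12 11  9 12 10 10 10 10  9 11 32 61 65 66 70 72 74] [76 75 74 71 72 75 77 57 42 45 47 50 51 49 49 49 50 50 50 50 51 48 48 45
 39 59 70 71 70 68 70 68]
0.27874532 0.24319333
```

View pics/w1c.png

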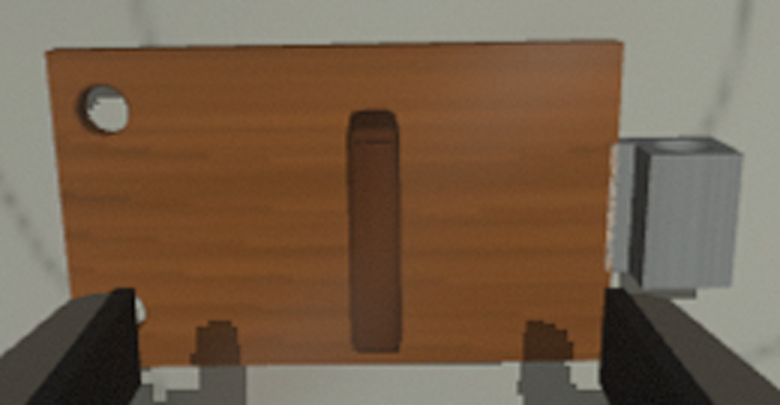

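Run:
```python
from h import *
R=Rdown(0.018,1)
env.movel(np.array([.5003,.2848,.0138]),R,rate=.12)
s=env.sense(); print(s['t'],s['ee_pos'],s['wrist_force'])
effector.grasp(35)
s=env.sense(); print(s['t'],s['ee_pos'],s['wrist_force'],s['gripper_width'])
p=s['ee_pos'].copy(); p[2]+=.13
env.movel(p,rate=.15)
s=env.sense(); print(s['t'],s['ee_pos'],s['wrist_force'],s['moment'],s['gripper_width'])
snap("wrist","w2")
```

```text
4.4167 [0.5008 0.285  0.0144] [-0.3625  0.0161 -0.2574]
5.575 [0.5002 0.2848 0.0138] [0.0804 0.1507 0.0291] 0.013869519059397088
6.5917 [0.4995 0.2844 0.1428] [-0.1756 -0.1315 -1.9362] [-0.0362  0.1096 -0.0424] 0.014197335938726817
```

View pics/w2.png

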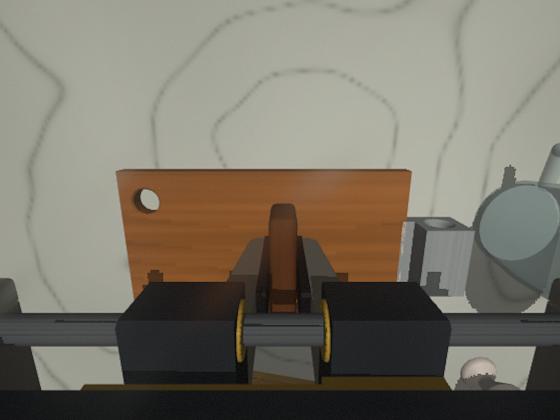

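Run:
```python
from h import *
yaw=-.209; Y=np.array([-np.sin(yaw),np.cos(yaw),0])
R=Rdown(yaw,1)
p=np.array([.530,.008,.165])-.085*Y
env.movel(p,R,rate=.25)
s=env.sense(); print(s['t'],s['ee_pos'],p,s['wrist_force'],s['gripper_width'])
snap("wrist","w3");snap("top","t3")
for n in ["dowel_mid","hinge","hinge_mouth","box"]:
    r=tip_of("wrist",n); print(n,[(np.round(x["at"],4).tolist(),round(x["score"],2)) for x in r[:2]])
crop("w3","w3c",90,60,480,280,2)
```

```text
8.2333 [ 0.5123 -0.0738  0.1648] [ 0.5124 -0.0752  0.165 ] [ 0.1153  0.2735 -2.0593] 0.013839889830034504
dowel_mid [([0.4521, 0.0162, 0.0813], 0.76)]
hinge []
hinge_mouth [([0.6111, -0.06, 0.0905], 0.58)]
box [([0.5251, 0.0029, 0.0013], 0.93)]
```

View pics/w3.png

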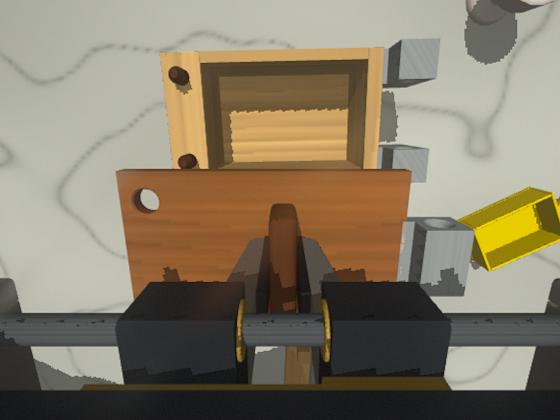

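Run:
```python
from h import *
crop("w3","w3a",110,40,240,230,5)
im=cv2.imread('pics/w3a.png'); print(im.shape)
cv2.imwrite('pics/w3a.png',cv2.resize(im,None,fx=.63,fy=.63))
crop("w3","w3b",340,20,490,310,2)
```

```text
(950, 650, 3)
```

View pics/w3a.png

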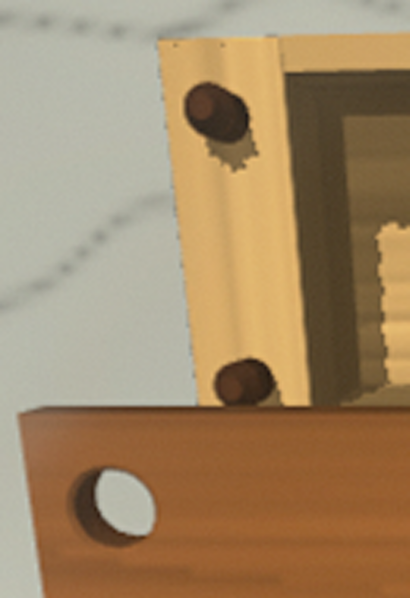

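View pics/w3b.png

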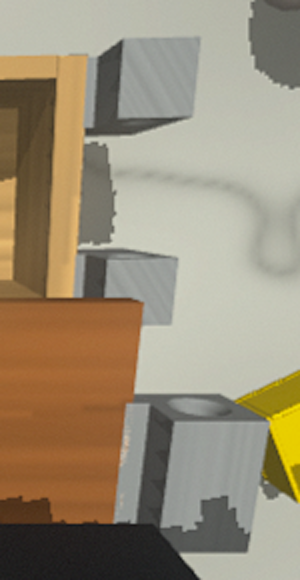

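Run:
```python
from h import *
z=np.load('pics/w3.npz'); pos,rot=z['pos'],z['rot']
ztop=pos[2]-.0038
def lidc(P): # tool-> lid axes relative handle : X=tool z, Y=-tool x
    t=(P-pos)@rot; return np.column_stack([t[:,2],-t[:,0],-t[:,1]])*1000
print("rot",rot)
f=3.15
D=wrist_plane(pos,rot,[(174.1,72.1),(184.3,162.2)],.098); print("dowels",D,np.linalg.norm(D[0]-D[1]),D.mean(0)); 
dv=D[0]-D[1]; print("yaw from dowels",np.arctan2(-dv[0],dv[1]))
print("lid hole",lidc(wrist_plane(pos,rot,[(145.6,200.6)],ztop)))
print("corners",lidc(wrist_plane(pos,rot,[(117,171.5),(410,171.5),(130,271),(402,270)],ztop)))
# knuckle tops z=.106 ; lid knuckle top: board under+26 -> ztop-.01+.026
def c2(u,v): return (340+u/2,20+v/2)
print("kn L",wrist_plane(pos,rot,[c2(124,38),c2(200,38),c2(186,117),c2(119,117)],.106))
print("kn R",wrist_plane(pos,rot,[c2(112,262),c2(177,258)],.106))
print("lidkn",lidc(wrist_plane(pos,rot,[c2(172,420),c2(267,421),c2(163,545),c2(247,552)],ztop+.016)))
# depth checks
d=z['d']; 
for uv in [(145,76),(250,190),(200,190),(380,200),(413,60),(440,260),(178,100)]: 
    o,r=wrist_ray(pos,rot,[uv]); print(uv,o+r[0]*d[uv[1],uv[0]])
```

```text
rot [[-0.2055 -0.0005  0.9787]
 [-0.9787  0.0006 -0.2055]
 [-0.0005 -1.     -0.0006]]
dowels [[ 0.46    0.0487  0.098 ]
 [ 0.4488 -0.0142  0.098 ]] 0.06392310530363547 [0.4544 0.0173 0.098 ]
yaw from dowels -0.17714890590072324
lid hole [[-78.6132  30.6687  -3.8607]]
corners [[-92.8405  47.65    -3.8775]
 [ 73.102   47.6808  -3.7826]
 [-93.5188 -14.2447  -3.8462]
 [ 74.7748 -13.4834  -3.7503]]
kn L [[0.6178 0.0353 0.106 ]
 [0.6427 0.0301 0.106 ]
 [0.6361 0.0063 0.106 ]
 [0.6135 0.0111 0.106 ]]
kn R [[ 0.6056 -0.0378  0.106 ]
 [ 0.6291 -0.0412  0.106 ]]
lidkn [[ 78.5651  18.3138  12.2356]
 [104.2918  18.037   12.2505]
 [ 80.5994 -19.5661  12.2562]
 [105.0048 -21.8072  12.2713]]
(145, 76) [ 0.4013  0.0724 -0.0011]
(250, 190) [ 0.5024 -0.034   0.1607]
(200, 190) [ 0.4743 -0.0281  0.161 ]
(380, 200) [ 0.575  -0.0553  0.1607]
(413, 60) [0.624  0.021  0.1054]
(440, 260) [ 0.5987 -0.091   0.1777]
(178, 100) [0.4516 0.0327 0.0792]
```

```bash
cat >> h.py <<'E'
def wcloud(z):
    pos,rot,d=z['pos'],z['rot'],z['d']; v,u=np.mgrid[0:420,0:560]
    o,r=wrist_ray(pos,rot,np.column_stack([u.ravel(),v.ravel()]))
    P=o+r*d.ravel()[:,None]; P=P.reshape(420,560,3); P[d==0]=np.nan; return P
E
python3 - <<'E'
from h import *
z=np.load('pics/w3.npz'); P=wcloud(z)
Z=P[:,:,2]
for (u0,u1,v0,v1) in [(160,200,60,95),(170,205,148,171)]:
    S=P[v0:v1,u0:u1]; z_=S[...,2]; 
    vs,us=np.mgrid[v0:v1,u0:u1]
    for lo,hi in [(.085,.0945),(.0965,.1)]:
        m=(z_>lo)&(z_<hi); print(lo,m.sum(),S[m].mean(0),us[m].mean(),vs[m].mean(),S[m].std(0))
    print(np.nanmax(z_))
# rim
lab=(abs(Z-.08)<.003)
lab[171:]=False
pts=P[lab]; print(len(pts))
v,u=np.nonzero(lab); 
# front edge: min u per row; rear: max u per row; left: min v per column
fr=np.array([P[r,u[v==r].min()] for r in range(66,168) if (v==r).sum()>5]); 
def fit(A):
    A=A[:,:2]; 
    for _ in range(4):
        c=A.mean(0); w=np.linalg.svd(A-c)[2][0]; n=np.array([-w[1],w[0]]); e=(A-c)@n; A=A[abs(e)<max(.0008,1.5*e.std())]
    return c,w,e.std(),len(A)
print("front",fit(fr)); w=fit(fr)[1]; w=w*np.sign(w[1]); print(np.arctan2(-w[0],w[1]))
re=np.array([P[r,u[v==r].max()] for r in range(56,165) if (v==r).sum()>5]); print("rear",fit(re)); w=fit(re)[1]; w=w*np.sign(w[1]); print(np.arctan2(-w[0],w[1]))
le=np.array([P[v[u==c].min(),c] for c in range(170,378) if (u==c).sum()>3]); print("left",fit(le)); w=fit(le)[1]; w=w*np.sign(w[0]); print(np.arctan2(w[1],w[0]))
E
```

```text
0.085 146 [0.461  0.0467 0.0915] 179.1986301369863 76.17808219178082 [0.0033 0.0035 0.0025]
0.0965 74 [0.4591 0.0482 0.0976] 173.21621621621622 73.3108108108108 [0.0017 0.0018 0.0007]
0.09952289386177618
0.085 105 [ 0.4499 -0.0139  0.0911] 188.26666666666668 160.52380952380952 [0.0031 0.0035 0.0027]
0.0965 65 [ 0.4473 -0.0146  0.0977] 182.72307692307692 163.1076923076923 [0.0017 0.0019 0.0006]
0.15774975140115305
8253
front (array([0.4392, 0.0216]), array([-0.1851, -0.9827]), np.float64(0.00037037133528653815), 99)
-0.18619346861920363
rear (array([ 0.6077, -0.0014]), array([-0.2542, -0.9672]), np.float64(0.0010657339623602953), 79)
-0.25701643518104855
left (array([0.5325, 0.0522]), array([ 0.9825, -0.1861]), np.float64(0.00025667376183053563), 208)
-0.18714600931746325
```

```bash
cat >> h.py <<'E'
def fit(A):
    A=A[:,:2]
    for _ in range(4):
        c=A.mean(0); w=np.linalg.svd(A-c)[2][0]; n=np.array([-w[1],w[0]]); e=(A-c)@n; A=A[abs(e)<max(.0008,1.5*e.std())]
    return c,w,e.std(),len(A)
E
python3 - <<'E'
from h import *
z=np.load('pics/w3.npz'); P=wcloud(z); pos,rot=z['pos'],z['rot']
T=(P-pos)@rot; L=np.stack([T[...,2],-T[...,0],-T[...,1]],-1)
lab=(abs(L[...,2]+.0038)<.003); lab[300:]=False
v,u=np.nonzero(lab)
print("board height", np.nanmedian(L[180:195,150:250,2]),np.nanmedian(L[180:195,330:400,2]),np.nanmedian(L[240:260,150:220,2]))
fr=np.array([L[r,u[v==r].min()] for r in range(176,265)]); c,w,s,n=fit(fr); w=w*np.sign(w[1]); print("front",c,np.arctan2(-w[0],w[1]),s,n)
re=np.array([L[r,u[(v==r)&(u<415)].max()] for r in range(176,265)]); c,w,s,n=fit(re); w=w*np.sign(w[1]); print("rear",c,np.arctan2(-w[0],w[1]),s,n)
le=np.array([L[v[u==q].min(),q] for q in range(122,405)]); c,w,s,n=fit(le); w=w*np.sign(w[0]); print("left",c,np.arctan2(w[1],w[0]),s,n)
# hole: pixels inside board bounds where depth is not board
S=L[185:220,128:172]; m=~lab[185:220,128:172]; vs,us=np.mgrid[185:220,128:172]; print("hole px",m.sum(),us[m].mean(),vs[m].mean(),us[m].min(),us[m].max(),vs[m].min(),vs[m].max())
print(wrist_plane(pos,rot,[(us[m].mean(),vs[m].mean())],pos[2]-.0038)@np.eye(3))
H=(wrist_plane(pos,rot,[(us[m].mean(),vs[m].mean())],pos[2]-.0038)-pos)@rot; print(H[:,2],-H[:,0])
X=np.array([.9827,-.1855]);
D=np.array([[.4591,.0482,.0976],[.4473,-.0146,.0977]]); t=(D-pos)@rot; print("dowels in tool XY",np.column_stack([t[:,2],-t[:,0]]))
E
```

```text
board height -0.003910132210733393 -0.003937037732652722 -0.0038992167881665555
front [-0.0938  0.0182] -0.0012507172815561173 0.0003613213935258331 85
rear [0.0763 0.0189] 0.1343419671772725 0.0006653548925735021 46
left [-0.0102  0.0479] 0.00018621656857373392 9.576470185397625e-05 283
hole px 444 146.2927927927928 200.9527027027027 128 158 189 213
[[ 0.442  -0.0279  0.161 ]]
[-0.0782] [0.0305]
dowels in tool XY [[-0.0771  0.1084]
 [-0.0757  0.0446]]
```

Run:
```python
from h import *
R=Rdown(-.186,1)
env.movel(np.array([.5309,.0037,.165]),R,rate=.15)
env.movel(np.array([.5309,.0037,.126]),R,rate=.1)
env.pause(.4)
s=env.sense(); print(s['t'],s['ee_pos'],np.arctan2(s['tcp_rot'][1,2],s['tcp_rot'][0,2]),s['wrist_force'],s['gripper_width'])
snap("wrist","w4");snap("scene","s4");snap("top","t4")
crop("w4","w4a",100,160,260,300,5)
crop("s4","s4a",190,150,330,260,5)
```

```text
10.1667 [0.5311 0.0038 0.1263] -0.18585868733616126 [ 0.4931  0.7823 -2.2557] 0.013980986504511631
```

View pics/w4a.png

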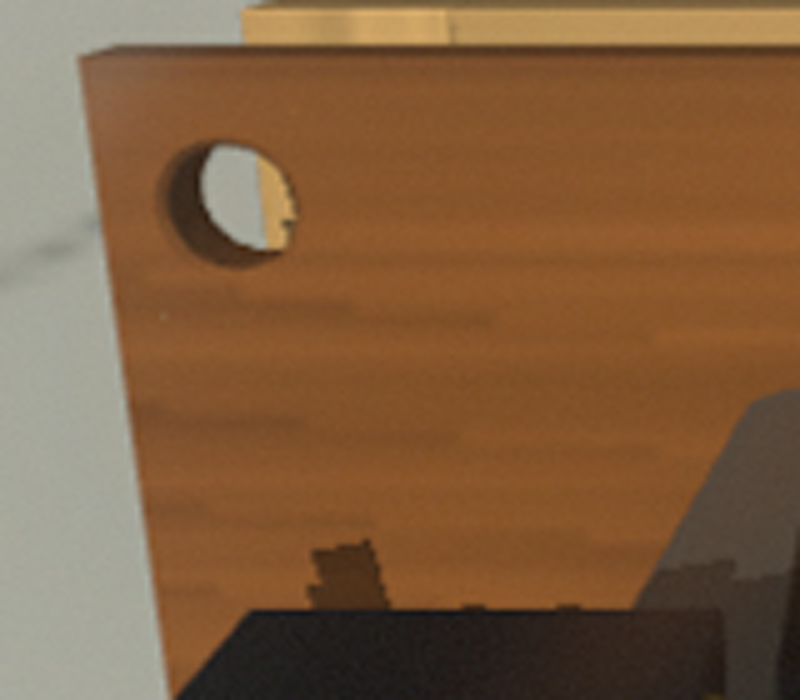

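View pics/s4a.png

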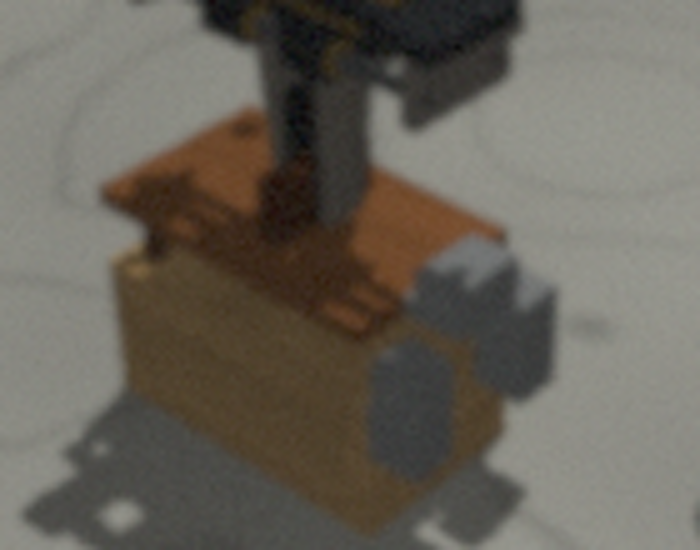

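View pics/w4.png

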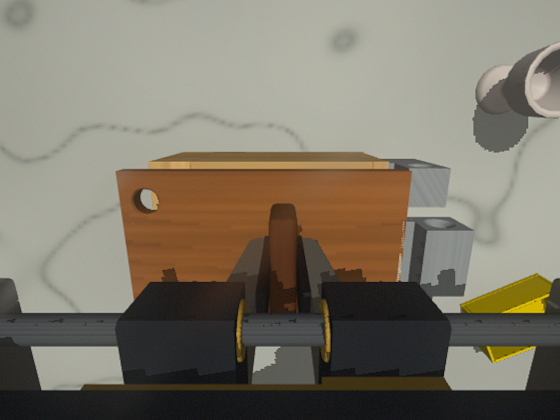

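```bash
python3 - <<'E'
from h import *
z=np.load('pics/w4.npz'); P=wcloud(z); pos,rot=z['pos'],z['rot']
T=(P-pos)@rot; L=np.stack([T[...,2],-T[...,0],-T[...,1]],-1)
Z=P[...,2]
def tl(uv,zz):
    t=(wrist_plane(pos,rot,uv,zz)-pos)@rot; return np.column_stack([t[:,2],-t[:,0]])*1000
print("rim front pts",tl([(148.7,162),(152.2,192),(153.6,209.5)],.08))
lab=(abs(Z-.08)<.003); lab[171:]=False; v,u=np.nonzero(lab)
le=np.array([L[v[u==q].min(),q] for q in range(160,370) if (u==q).any()]); c,w,s,n=fit(le); w*=np.sign(w[0]); print("box left edge",c,np.arctan2(w[1],w[0]),s,n, "y at x=-10:",c[1]+(-.01-c[0])*w[1]/w[0])
lab=(abs(L[...,2]+.0038)<.003); lab[300:]=False; v,u=np.nonzero(lab)
le=np.array([L[v[u==q].min(),q] for q in range(122,400)]); c,w,s,n=fit(le); w*=np.sign(w[0]); print("lid left",c,np.arctan2(w[1],w[0]),s,n)
fr=np.array([L[r,u[v==r].min()] for r in range(176,265)]); c,w,s,n=fit(fr); w=w*np.sign(w[1]); print("lid front",c,np.arctan2(-w[0],w[1]),s,n)
# left box knuckle top z .106, lid knuckle top
k=P[155:210,385:450]; m=abs(k[...,2]-.106)<.002; q=L[155:210,385:450][m]; print("boxkn",m.sum(),q.min(0),q.max(0))
k=L[215:290,395:475]; m=abs(k[...,2]-.0122)<.002; q=k[m]; print("lidkn",m.sum(),q.min(0),q.max(0))
E
python3 - <<'E'
import sys; sys.path.insert(0,'.')
E
```

```text
rim front pts [[-92.681   47.876 ]
 [-92.618   26.427 ]
 [-93.047   13.3897]]
box left edge [-0.0118  0.0481] -0.0021423040586134004 0.0002154610375287849 210 y at x=-10: 0.0480806692308848
lid left [-0.0115  0.0479] -0.00011009017277747325 0.00010285567453543902 277
lid front [-0.0938  0.0178] 0.0018274780007069464 0.0003367922489741241 85
boxkn 1524 [ 0.0785  0.0218 -0.0223] [ 0.105   0.0474 -0.0184]
lidkn 2877 [ 0.0781 -0.0183  0.0102] [0.1055 0.0184 0.0139]
```

Run:
```python
from h import *
R=Rdown(-.187,1); X=R[:,2]
b=np.array([.5309,.0037,0])+.0003*X
for zt in (.112,.106,.101,.0975,.095):
    env.movel(b+[0,0,zt],R,rate=.06)
    s=env.sense(); f=s['wrist_force']; print(round(s['t'],2),zt,s['ee_pos'],f,s['moment'])
    if f[2]>8 or np.hypot(f[0],f[1])>8: print("stop");break
```

```text
10.7 0.112 [0.5307 0.0035 0.1113] [ 0.474  -0.8145 -1.5379] [-0.0661  0.0799 -0.0484]
10.95 0.106 [0.5309 0.0036 0.1056] [ 0.295   1.0007 -1.5562] [-0.0528  0.0974 -0.0379]
11.2 0.101 [0.5309 0.0036 0.1007] [-0.4656 -0.0431 -3.2696] [-0.0628  0.0859  0.0045]
11.45 0.0975 [0.531  0.0036 0.0973] [-0.2116  0.7179 -2.7972] [-0.1078  0.0795 -0.0612]
11.7 0.095 [0.5311 0.0036 0.0949] [ 0.5829  0.2035 -1.4611] [-0.0331  0.0391  0.0384]
```

Passing over the dowels without contact. Seat it.

Run:
```python
from h import *
R=Rdown(-.187,1); X=R[:,2]
b=np.array([.5309,.0037,0])+.0003*X
for zt in (.0938,.0932,.0925):
    env.movel(b+[0,0,zt],R,rate=.03)
    s=env.sense(); f=s['wrist_force']; print(round(s['t'],2),zt,s['ee_pos'],f,s['moment'])
    if f[2]>5: break
snap("scene","s5"); snap("wrist","w5")
crop("s5","s5a",190,150,330,260,5)
z=np.load('pics/w5.npz'); P=wcloud(z); print([np.nanmedian(P[a:b,c:d,2]) for a,b,c,d in [(180,195,170,250),(180,195,330,400),(240,260,150,220)]])
```

```text
11.95 0.0938 [0.5312 0.0037 0.0938] [ 0.1507  0.1426 -2.8402] [-0.1087  0.0572 -0.0194]
12.2 0.0932 [0.5312 0.0037 0.0937] [-3.6568 -0.3149  6.5421] [-0.0382  0.6827 -0.0166]
[np.float64(0.08983625176013318), np.float64(0.08977864128022589), np.float64(0.08986250682066516)]
```

View pics/s5a.png

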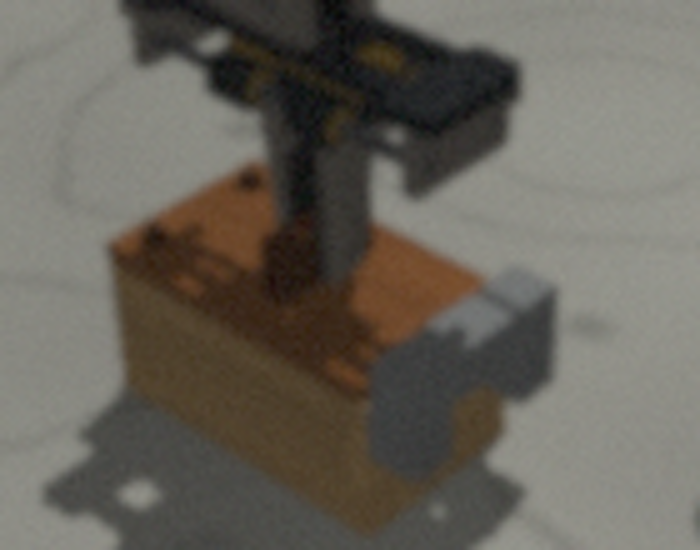

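View pics/w5.png

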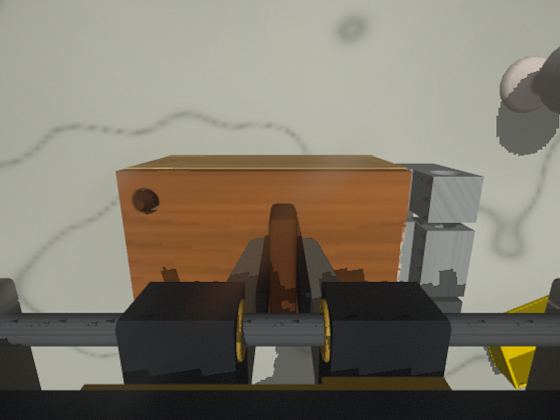

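Run:
```python
from h import *
effector.release(); s=env.sense(); print(s['t'],s['ee_pos'],s['wrist_force'],s['gripper_width'])
env.movel(s['ee_pos']+np.array([0,0,.08]),rate=.2)
z0=env.sense(); print(z0['t'])
snap("wrist","w6")
z=np.load('pics/w6.npz'); P=wcloud(z); c,s_=np.cos(-.187),np.sin(-.187)
O=np.array([.5312,.0037,0]); Q=P-O; X=Q[...,0]*c+Q[...,1]*s_; Y=-Q[...,0]*s_+Q[...,1]*c; Z=P[...,2]
m=(abs(Z-.106)<.002)&(X>.06)&(X<.13)&(abs(Y)<.06)
for lo,hi in [(-.048,-.025),(-.018,.018),(.026,.046)]:
    k=m&(Y>lo)&(Y<hi); print(k.sum(), np.percentile(X[k],[2,50,98]), np.percentile(Y[k],[0,100]))
print("gaps", [ (m&(Y>a)&(Y<a+.001)).sum() for a in np.arange(-.052,.052,.001)])
m=(abs(Z-.09)<.003)&(abs(Y)<.06)&(X<.08); print(np.percentile(X[m],[0.5,99.5]),np.percentile(Y[m],[.5,99.5]), [np.median(Z[m&(X>a)&(X<a+.03)]) for a in (-.09,-.05,0.02,.045)])
```

```text
13.5083 [0.5312 0.0037 0.0932] [ 0.6421 -1.3668 -0.8652] 0.09211749988685407
14.0583
99 [0.0938 0.1008 0.1044] [-0.0349 -0.0254]
1402 [0.0789 0.0913 0.1042] [-0.018  0.018]
876 [0.0787 0.0913 0.104 ] [0.026  0.0458]
gaps [np.int64(0), np.int64(0), np.int64(0), np.int64(0), np.int64(0), np.int64(0), np.int64(0), np.int64(0), np.int64(0), np.int64(0), np.int64(0), np.int64(0), np.int64(0), np.int64(0), np.int64(0), np.int64(0), np.int64(0), np.int64(3), np.int64(4), np.int64(5), np.int64(7), np.int64(7), np.int64(13), np.int64(10), np.int64(15), np.int64(15), np.int64(20), np.int64(0), np.int64(0), np.int64(4), np.int64(22), np.int64(22), np.int64(32), np.int64(30), np.int64(34), np.int64(35), np.int64(37), np.int64(36), np.int64(38), np.int64(37), np.int64(43), np.int64(36), np.int64(34), np.int64(34), np.int64(37), np.int64(47), np.int64(36), np.int64(40), np.int64(37), np.int64(34), np.int64(42), np.int64(43), np.int64(37), np.int64(37), np.int64(38), np.int64(37), np.int64(47), np.int64(38), np.int64(36), np.int64(35), np.int64(38), np.int64(45), np.int64(48), np.int64(35), np.int64(36), np.int64(45), np.int64(47), np.int64(39), np.int64(36), np.int64(48), np.int64(0), np.int64(0), np.int64(0), np.int64(0), np.int64(25), np.int64(43), np.int64(33), np.int64(42), np.int64(54), np.int64(38), np.int64(38), np.int64(38), np.int64(53), np.int64(42), np.int64(35), np.int64(50), np.int64(48), np.int64(35), np.int64(38), np.int64(59), np.int64(40), np.int64(34), np.int64(52), np.int64(50), np.int64(34), np.int64(45), np.int64(57), np.int64(36), np.int64(36), np.int64(33), np.int64(0), np.int64(0), np.int64(0), np.int64(0)]
[-0.0933  0.0785] [-0.0521  0.0476] [np.float64(0.08990161435750699), np.float64(0.08991678800087566), np.float64(0.08986953905887465), np.float64(0.08987213219793327)]
```

View pics/w6.png

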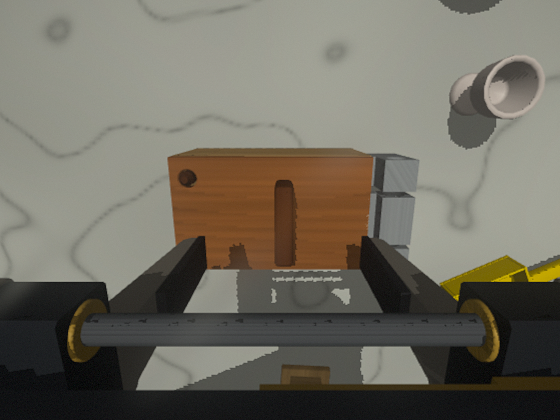

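Run:
```python
from h import *
R=Rdown(-.25,1)
env.movel(np.array([.5,-.308,.12]),R,rate=.25)
env.pause(.2)
s=env.sense(); print(s['t'],s['ee_pos'],s['joint_positions'])
snap("wrist","w7")
for n in ["pin_shaft","pin_shoulder","pin_tip","rack"]:
    r=tip_of("wrist",n); print(n,[(np.round(x["at"],4).tolist(),round(x["score"],2)) for x in r[:2]])
```

```text
15.725 [ 0.5005 -0.3069  0.1202] [ 0.0584  0.5203  0.5721  1.8677 -0.3643  0.8585  0.5639]
pin_shaft [([0.4988, -0.3043, 0.0444], 0.84)]
pin_shoulder [([0.486, -0.3426, 0.0442], 0.65), ([0.4792, -0.3748, 0.0451], 0.23)]
pin_tip [([0.5087, -0.2411, 0.0486], 0.56)]
rack [([0.4966, -0.3182, -0.0002], 0.79)]
```

View pics/w7.png

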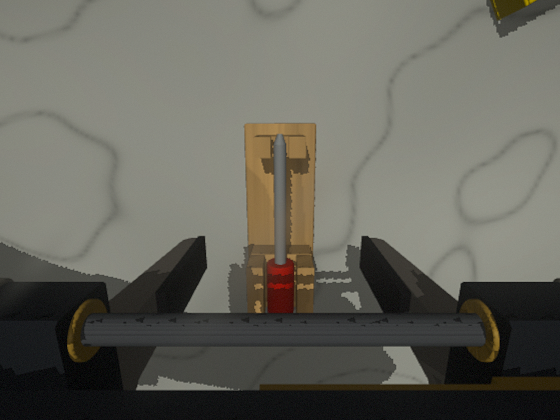

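Run:
```python
from h import *
z=np.load('pics/w7.npz'); pos,rot=z['pos'],z['rot']; P=wcloud(z); Z=P[...,2]
S=P[160:255,268:294]; m=(S[...,2]>.046)&(S[...,2]<.052); q=S[m]; c,w,s,n=fit(q); w*=np.sign(w[1]); print(c,np.arctan2(-w[0],w[1]),s,n)
i=wrist_plane(pos,rot,[(280,134),(281,261.5)],.046); print(i, np.linalg.norm(i[0]-i[1]))
print([(q[:,2].max())])
```

```text
[ 0.5016 -0.2961] -0.25089735691291626 0.001553770297071008 567
[[ 0.5157 -0.2425  0.046 ]
 [ 0.49   -0.3464  0.046 ]] 0.1069997041412905
[np.float64(0.051421268593461744)]
```

Run:
```python
from h import *
R=Rdown(-.251,1)
b=np.array([.4942,-.3210,0])
env.movel(b+[0,0,.026],R,rate=.15)
env.pause(.1)
s=env.sense(); print(s['t'],s['ee_pos'],s['wrist_force'])
effector.grasp(8)
s=env.sense(); print(s['t'],s['ee_pos'],s['wrist_force'],s['gripper_width'])
snap("wrist","w8"); snap("scene","s8")
crop("s8","s8a",90,250,230,360,5)
```

```text
16.8583 [ 0.4951 -0.3213  0.0271] [ 0.1203 -0.7052 -0.0078]
18.0667 [ 0.4942 -0.321   0.026 ] [-0.1206 -0.0841  0.2882] 0.009532089752151402
```

View pics/w8.png

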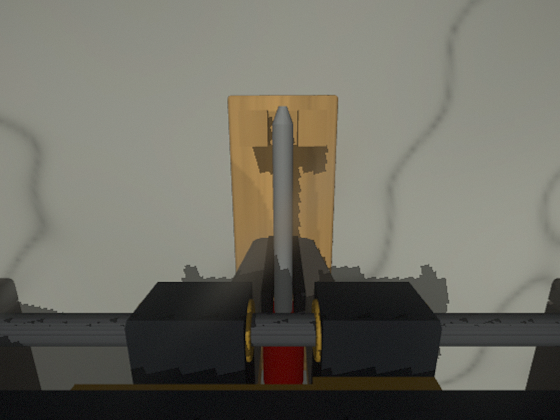

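View pics/s8a.png

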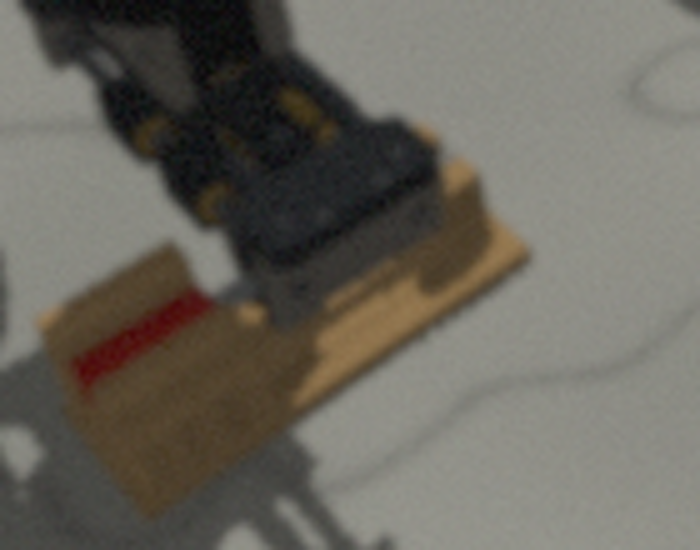

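Run:
```python
from h import *
z=np.load('pics/w8.npz'); pos,rot=z['pos'],z['rot']
i=wrist_plane(pos,rot,[(283,107)],.045); t=(i-pos)@rot; print("tip tool",t*1000)
effector.grasp(35)
s=env.sense(); p=s['ee_pos'].copy(); print(s['t'],s['gripper_width'],s['wrist_force'])
p[2]=.12
env.movel(p,Rdown(-.251,1),rate=.15)
Yb=np.array([.1859,.9826,0]); A=np.array([.62062,-.01322,0])
env.movel(A-.165*Yb+[0,0,.12],Rdown(-.187,1),rate=.25)
env.movel(A-.165*Yb+[0,0,.074],Rdown(-.187,1),rate=.15)
env.pause(.3)
s=env.sense(); print(s['t'],s['ee_pos'],np.arctan2(s['tcp_rot'][1,2],s['tcp_rot'][0,2]),A-.165*Yb,s['gripper_width'],s['wrist_force'])
snap("wrist","w9"); snap("scene","s9"); snap("top","t9")
for c in ("wrist","scene","top"):
  for n in ["pin_tip","pin_shoulder","hinge_mouth"]:
    r=tip_of(c,n); print(c,n,[(np.round(x["at"],4).tolist(),round(x["score"],2)) for x in r[:2]])
crop("s9","s9a",190,180,330,290,5)
crop("t9","t9a",210,180,350,290,5)
```

```text
tip tool [[-81.3769 -19.0102   1.1824]]
18.3833 0.008543616170677115 [ 0.1464 -0.1185  0.445 ]
20.7667 [ 0.5905 -0.1755  0.0749] -0.1871040929055559 [ 0.5899 -0.1753  0.    ] 0.009205691987982968 [ 0.6215 -0.9289 -0.9227]
wrist pin_tip [([0.6026, -0.0958, 0.0968], 0.7)]
wrist pin_shoulder [([0.5889, -0.1989, 0.0972], 0.79)]
wrist hinge_mouth [([0.611, -0.0642, 0.092], 0.92)]
scene pin_tip [([0.5788, -0.2315, 0.0951], 0.16)]
scene pin_shoulder [([0.5892, -0.1978, 0.0922], 0.55)]
scene hinge_mouth [([0.6061, -0.0607, 0.0971], 0.67)]
top pin_tip [([0.6026, -0.0913, 0.0953], 0.55)]
top pin_shoulder [([0.6192, -0.015, 0.0902], 0.33)]
top hinge_mouth [([0.6108, -0.0633, 0.0926], 0.55)]
```

View pics/w9.png

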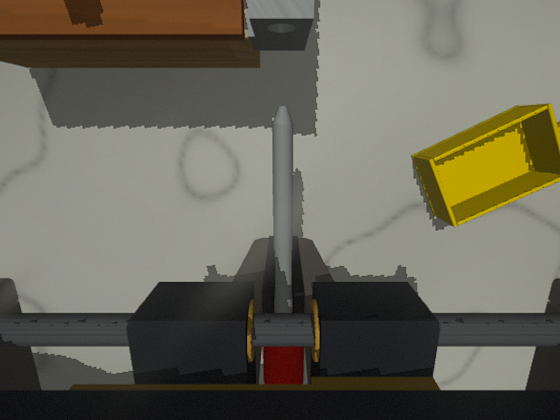

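View pics/s9a.png

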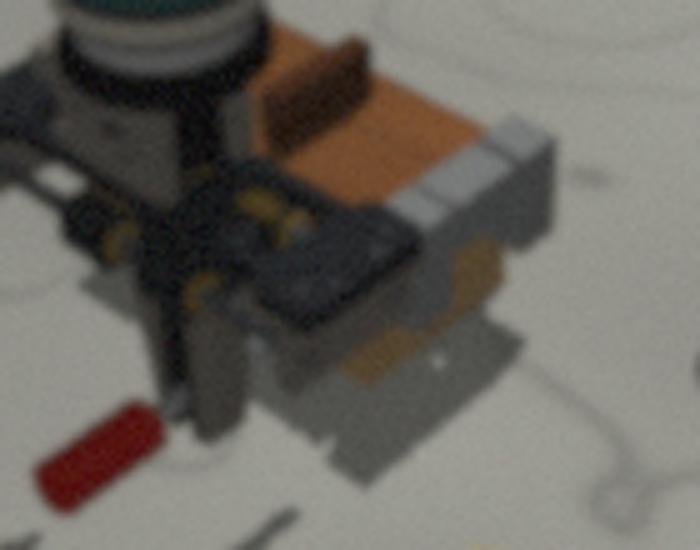

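View pics/t9a.png

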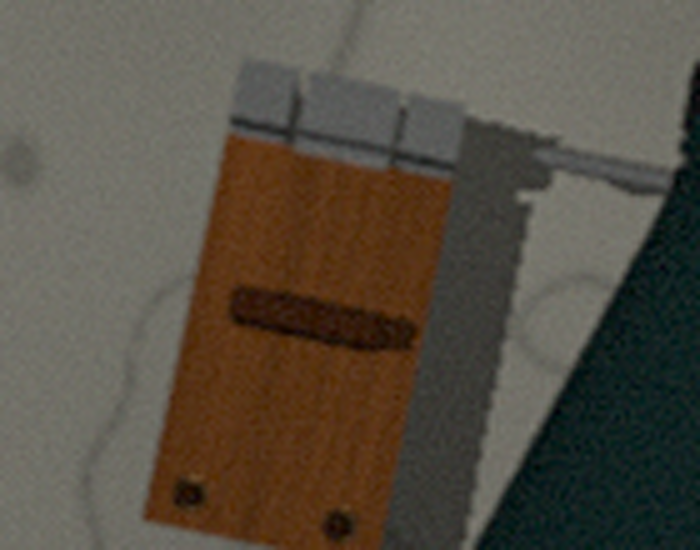

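Run:
```python
from h import *
z=np.load('pics/w9.npz'); pos,rot=z['pos'],z['rot']; P=wcloud(z)
T=(P-pos)@rot; L=np.stack([T[...,2],-T[...,0],P[...,2]],-1)
k=L[0:60,230:330]; m=abs(k[...,2]-.106)<.002; q=k[m]; print("kn top",m.sum(),np.percentile(q,[1,50,99],axis=0))
s=L[110:235,268:298]; m=(s[...,2]>.08); 
for a,b in [(.02,.03),(.03,.04),(.04,.05),(.05,.06),(.06,.07),(.07,.078)]:
    mm=m&(s[...,1]>a)&(s[...,1]<b); q=s[mm]; print(a,mm.sum(),np.percentile(q[:,0],[2,50,98]),np.percentile(q[:,2],[50,95]))
crop("w9","w9a",220,0,340,130,5)
```

```text
kn top 1296 [[-0.0125  0.1143  0.1041]
 [ 0.0004  0.1177  0.1056]
 [ 0.0131  0.1212  0.1073]]
0.02 359 [-0.0039  0.0007  0.0053] [0.0979 0.0992]
0.03 368 [-0.0038  0.0007  0.0052] [0.0978 0.0993]
0.04 418 [-0.0042  0.0007  0.0057] [0.0977 0.0993]
0.05 434 [-0.0041  0.0007  0.0056] [0.0975 0.0992]
0.06 453 [-0.004   0.0007  0.0055] [0.0976 0.0991]
0.07 343 [-0.0039  0.0007  0.0054] [0.0972 0.0989]
```

View pics/w9a.png

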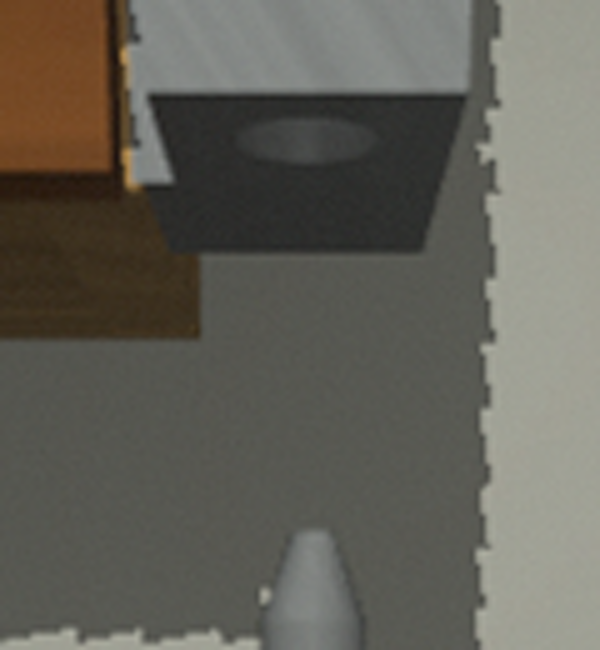

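Run:
```python
from h import *
R=Rdown(-.187,1); X=R[:,2]
Yb=np.array([.1859,.9826,0]); A=np.array([.62062,-.01322,0])-.0004*X
def go(t,rate): 
    env.movel(A+t*Yb+[0,0,.0736],R,rate=rate)
    s=env.sense(); f=s['wrist_force']; e=s['ee_pos']-A; 
    print(round(s['t'],2),t,"XYz",np.round([e@X*1000,e@Yb*1000,e[2]*1000],1),"f",np.round([f@X,f@Yb,f[2]],1),np.round(s['moment'],2))
    return f
for t in [-.137,-.131,-.125,-.119,-.113,-.107,-.101,-.095]:
    f=go(t,.06)
    if abs(f@Yb)>10 or np.linalg.norm(f)>12: print("stop"); break
```

```text
21.98 -0.137 XYz [   0.  -136.8   73.6] f [ 0.8 -0.1 -1.2] [-0.17  0.07  0.01]
22.23 -0.131 XYz [   0.  -130.6   73.6] f [ 0.8 -0.1 -0.2] [-0.07  0.05  0.01]
22.48 -0.125 XYz [   0.  -124.4   73.6] f [-0.1  0.7 -0.2] [-0.08  0.1   0.03]
22.73 -0.119 XYz [   0.  -118.3   73.5] f [-0.5 -0.4 -1.6] [-0.04  0.08 -0.  ]
22.98 -0.113 XYz [   0.  -112.3   73.5] f [-0.5  0.4 -2.3] [-0.11  0.05 -0.05]
23.23 -0.107 XYz [   0.  -106.4   73.6] f [-0.2  0.1 -1.9] [-0.07  0.08  0.01]
23.48 -0.101 XYz [   0.  -100.3   73.6] f [-0.1  0.  -1.3] [-0.09  0.08 -0.02]
23.73 -0.095 XYz [ -0.  -94.4  73.5] f [ 0.3 -0.5 -0.9] [-0.09  0.04 -0.04]
```

```bash
sed -n '1,1p' h.py >/dev/null
cat >> h.py <<'E'
RB=Rdown(-.187,1); XB=RB[:,2]; YB=np.array([.1859,.9826,0]); AB=np.array([.62062,-.01322,0])-.0004*XB
def go(t,rate,z=.0736,dx=0):
    env.movel(AB+t*YB+dx*XB+[0,0,z],RB,rate=rate)
    s=env.sense(); f=s['wrist_force']; e=s['ee_pos']-AB
    print(round(s['t'],2),t,"XYz",np.round([e@XB*1000,e@YB*1000,e[2]*1000],1),"f",np.round([f@XB,f@YB,f[2]],1),np.round(s['moment'],2),round(s['gripper_width'],4))
    return f
E
python3 - <<'E'
from h import *
for t in [-.089,-.083,-.077,-.072,-.068]:
    f=go(t,.06)
    if abs(f@YB)>10 or np.linalg.norm(f)>12: print("stop"); break
env.pause(.2)
snap("wrist","w10"); snap("scene","s10")
crop("s10","s10a",190,180,330,290,5)
E
```

```text
23.98 -0.089 XYz [  0.  -88.3  73.5] f [ 0.7 -0.5 -1. ] [-0.04  0.08 -0.  ] 0.0089
24.23 -0.083 XYz [  0.  -82.4  73.6] f [-0.5 -0.6 -1.5] [-0.11  0.07  0.05] 0.0088
24.48 -0.077 XYz [ -0.  -76.3  73.5] f [ 0.1  1.1 -1.2] [-0.08  0.12 -0.03] 0.0086
24.73 -0.072 XYz [ -0.  -71.5  73.6] f [ 0.7  0.1 -1.2] [-0.08  0.08  0.01] 0.0086
24.98 -0.068 XYz [ -0.  -67.6  73.5] f [-0.3  0.1 -2.5] [-0.14  0.13 -0.02] 0.0089
```

View pics/w10.png

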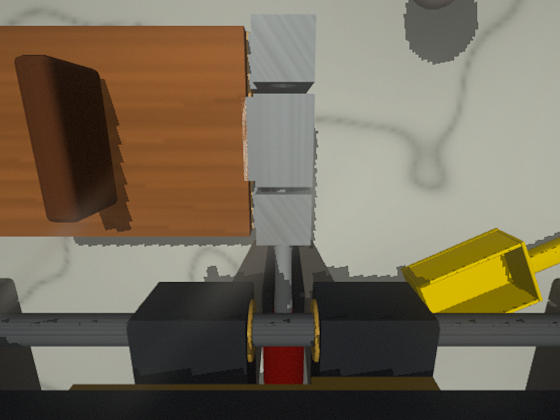

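View pics/s10a.png

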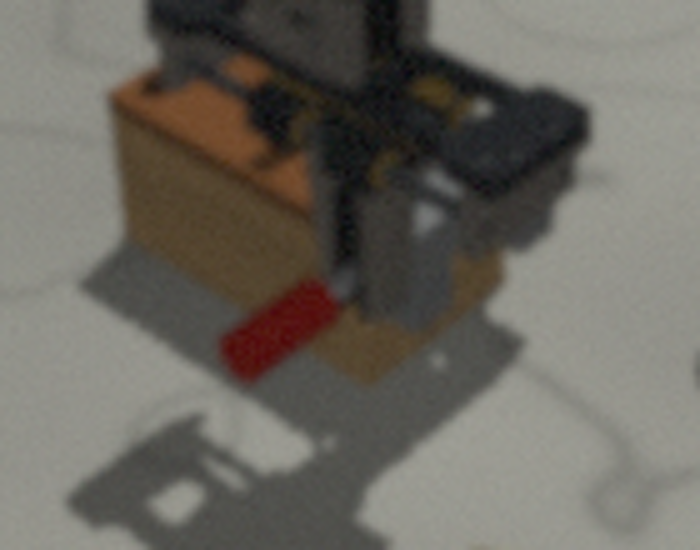

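Run:
```python
from h import *
effector.release(); s=env.sense(); print(s['t'],s['wrist_force'],s['gripper_width'])
f=go(-.120,.15)
env.pause(.15)
snap("wrist","w11"); snap("scene","s11")
crop("s11","s11a",190,180,330,290,5)
for c in ("wrist","scene"):
  for n in ["pin_handle","pin_shoulder"]:
    r=tip_of(c,n); print(c,n,[(np.round(x["at"],4).tolist(),round(x["score"],2)) for x in r[:2]])
z=np.load('pics/w11.npz'); pos,rot=z['pos'],z['rot']; P=wcloud(z); e=P-AB; 
L=np.stack([e@XB,e@YB,P[...,2]],-1)
m=(abs(L[...,0])<.02)&(L[...,1]<-.052)&(L[...,1]>-.16)&(L[...,2]>.06)&(L[...,2]<.115)
for a in np.arange(-.15,-.05,.008):
    q=L[m&(L[...,1]>a)&(L[...,1]<a+.008)]
    if len(q): print(round(a,3),len(q),np.percentile(q[:,0],[2,98]),np.percentile(q[:,2],[50,95]))
```

```text
26.55 [-0.377  -0.7221  0.1519] 0.09204114328688871
27.05 -0.12 XYz [   0.  -119.8   73.6] f [-0.1  0.8 -0.4] [0.   0.06 0.  ] 0.0917
wrist pin_handle [([0.6009, -0.1339, 0.0841], 0.68)]
wrist pin_shoulder [([0.6052, -0.1041, 0.0899], 0.87)]
scene pin_handle [([0.6004, -0.132, 0.0899], 0.59)]
scene pin_shoulder [([0.6057, -0.1061, 0.0894], 0.5)]
-0.15 108 [-0.0093  0.0114] [0.0956 0.0975]
-0.142 513 [-0.0105  0.012 ] [0.0963 0.0982]
-0.134 543 [-0.0109  0.012 ] [0.0967 0.0985]
-0.126 564 [-0.0106  0.012 ] [0.0972 0.0991]
-0.118 603 [-0.01   0.012] [0.0976 0.0994]
-0.11 613 [-0.0103  0.0122] [0.0981 0.1001]
-0.102 919 [-0.0103  0.0116] [0.0964 0.1002]
-0.094 288 [-0.0034  0.0059] [0.0931 0.0943]
-0.086 294 [-0.0039  0.0058] [0.0933 0.0946]
-0.078 316 [-0.0039  0.0057] [0.0939 0.0952]
-0.07 323 [-0.0038  0.0056] [0.0943 0.0958]
-0.062 352 [-0.0037  0.006 ] [0.0949 0.0962]
-0.054 94 [-0.0189  0.0059] [0.0949 0.0963]
```

View pics/w11.png

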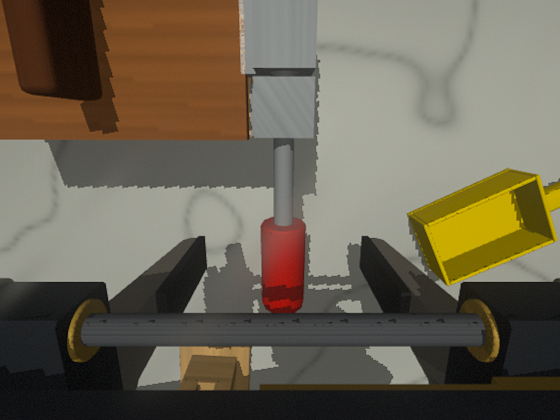

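View pics/s11a.png

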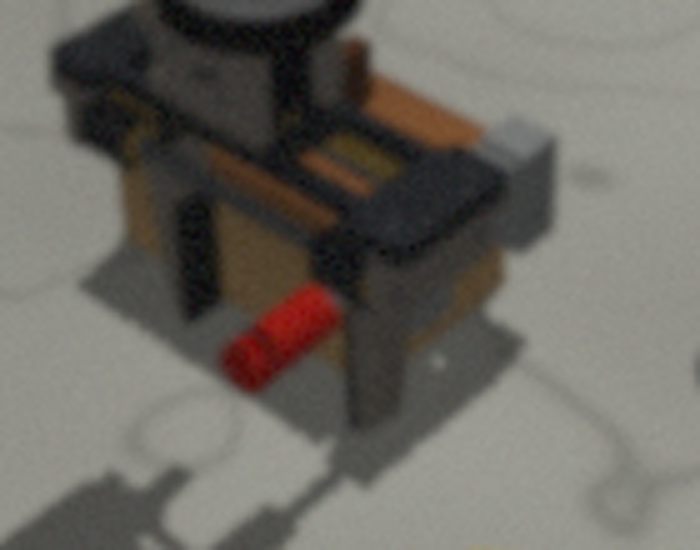

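Run:
```python
from h import *
th=np.deg2rad(3.5)
x=-(YB*np.cos(th)+np.array([0,0,np.sin(th)])); zt=XB; y=np.cross(zt,x); R=np.column_stack([x,y,zt])
G=AB-.122*YB+[0,0,.0873]
env.movel(G+.019*y,R,rate=.05)
env.pause(.1)
effector.grasp(25)
s=env.sense(); f=s['wrist_force']; print(s['t'],s['gripper_width'],"f",np.round([f@XB,f@YB,f[2]],1),s['moment'])
f=go(-.122,.02,z=.0738)
env.pause(.2); s=env.sense(); f=s['wrist_force']; print("f",np.round([f@XB,f@YB,f[2]],1),s['moment'],s['ee_pos'][2])
snap("wrist","w12")
z=np.load('pics/w12.npz'); pos,rot=z['pos'],z['rot']; P=wcloud(z); e=P-AB; 
L=np.stack([e@XB,e@YB,P[...,2]],-1)
m=(abs(L[...,0])<.02)&(L[...,1]<-.052)&(L[...,1]>-.16)&(L[...,2]>.06)&(L[...,2]<.115)
for a in np.arange(-.118,-.05,.008):
    q=L[m&(L[...,1]>a)&(L[...,1]<a+.008)]
    if len(q): print(round(a,3),len(q),np.percentile(q[:,0],[2,98]),np.percentile(q[:,2],[50,95]))
```

```text
28.9 0.023399541651206585 f [-0.3  0.6 -1.1] [-0.1581  0.0225 -0.0414]
29.33 -0.122 XYz [  -0.1 -121.5   73.7] f [-0.4 -0.4 -1.1] [-0.11  0.08  0.01] 0.0238
f [ 0.1  0.4 -0.1] [-0.1023  0.1647  0.0184] 0.07370363735805402
-0.118 1674 [-0.0194  0.0194] [0.1019 0.1127]
-0.11 695 [-0.0107  0.0119] [0.1023 0.1043]
-0.102 929 [-0.01    0.0116] [0.1005 0.104 ]
-0.094 306 [-0.004   0.0056] [0.0962 0.0976]
-0.086 323 [-0.0039  0.0056] [0.096  0.0974]
-0.078 322 [-0.0038  0.0055] [0.096  0.0973]
-0.07 339 [-0.0038  0.0054] [0.096  0.0974]
-0.062 347 [-0.0037  0.0055] [0.0959 0.0972]
-0.054 92 [-0.0188  0.0058] [0.0956 0.0972]
```

View pics/w12.png

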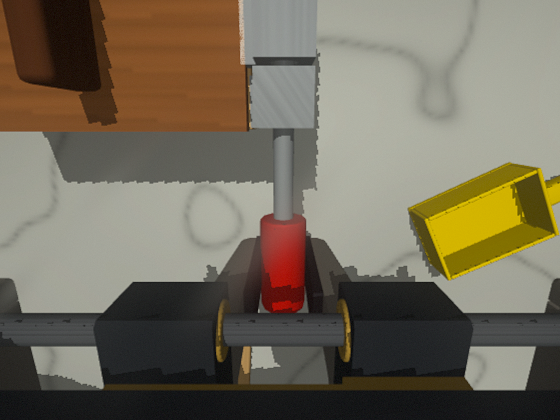

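Run:
```python
from h import *
for t in [-.116,-.110,-.104,-.098,-.092,-.086,-.081]:
    f=go(t,.06,z=.0744)
    if abs(f@YB)>10 or np.linalg.norm(f)>12: print("stop"); break
snap("wrist","w13")
```

```text
29.83 -0.116 XYz [   0.  -115.3   74.3] f [ 0.4 -0.2 -0.7] [-0.14  0.08  0.02] 0.0233
30.08 -0.11 XYz [  -0.  -109.2   74.3] f [ 0.1  0.2 -1. ] [-0.18  0.1   0.01] 0.0233
30.33 -0.104 XYz [   0.  -103.3   74.3] f [ 0.1  0.4 -0.8] [-0.17  0.08  0.  ] 0.0232
30.58 -0.098 XYz [ -0.  -97.3  74.3] f [ 0.1  0.4 -1.1] [-0.16  0.1   0.03] 0.0236
30.83 -0.092 XYz [  0.  -91.3  74.4] f [-0.5 -0.5 -1.4] [-0.13  0.11  0.  ] 0.0233
31.08 -0.086 XYz [  0.  -85.3  74.4] f [ 0.3  0.2 -2.1] [-0.14  0.13  0.05] 0.0233
31.33 -0.081 XYz [ -0.  -80.5  74.3] f [ 0.  -0.2 -1.2] [-0.13  0.08 -0.05] 0.0233
```

View pics/w13.png

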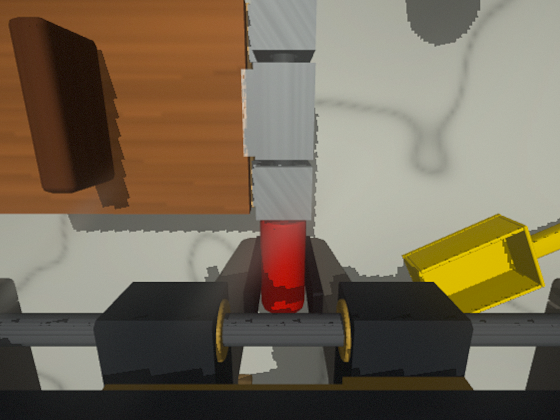

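Almost home; push on in small steps to contact.

Run:
```python
from h import *
t=-.080
while t<=-.068:
    f=go(t,.02,z=.0744)
    if f@YB<-7: print("contact"); break
    if np.linalg.norm(f)>14: print("stop"); break
    t+=.001
snap("wrist","w14"); snap("scene","s14"); crop("s14","s14a",190,180,330,290,5)
crop("w14","w14a",220,150,350,320,4)
```

```text
31.63 -0.08 XYz [ -0.  -80.   74.4] f [-0.3  0.5 -1.3] [-0.12  0.1  -0.07] 0.0236
31.88 -0.079 XYz [  0.  -78.9  74.4] f [-0.2 -0.2 -1.6] [-0.14  0.08 -0.04] 0.0232
32.13 -0.078 XYz [  0.  -77.9  74.4] f [-0.7  0.4 -0.4] [-0.18  0.13 -0.02] 0.0236
32.38 -0.077 XYz [ -0.  -77.9  74.4] f [ 0.4 -3.  -1.5] [-0.76  0.17 -0.02] 0.0232
32.63 -0.076 XYz [ -0.  -77.8  74.4] f [ 0.6 -5.3 -1.4] [-1.18  0.33 -0.01] 0.023
32.88 -0.075 XYz [ -0.  -77.8  74.4] f [ 0.3 -6.8 -2.5] [-1.59  0.37 -0.01] 0.0232
33.13 -0.074 XYz [ -0.  -77.8  74.4] f [-0.  -7.8 -1.9] [-1.94  0.38  0.03] 0.0228
contact
```

View pics/w14a.png

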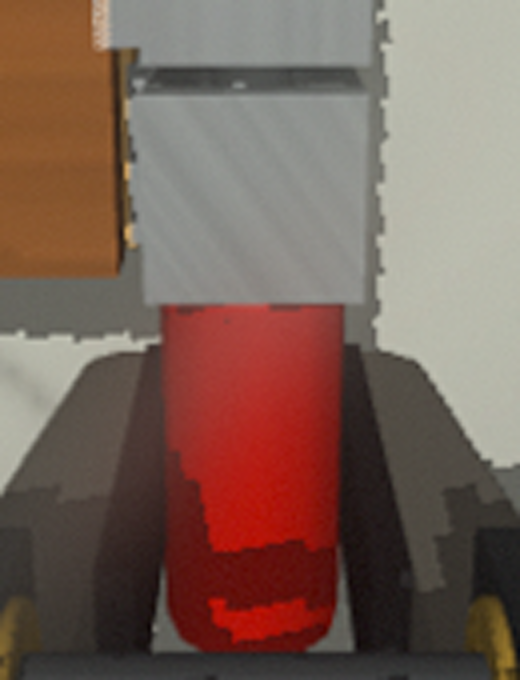

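View pics/s14a.png

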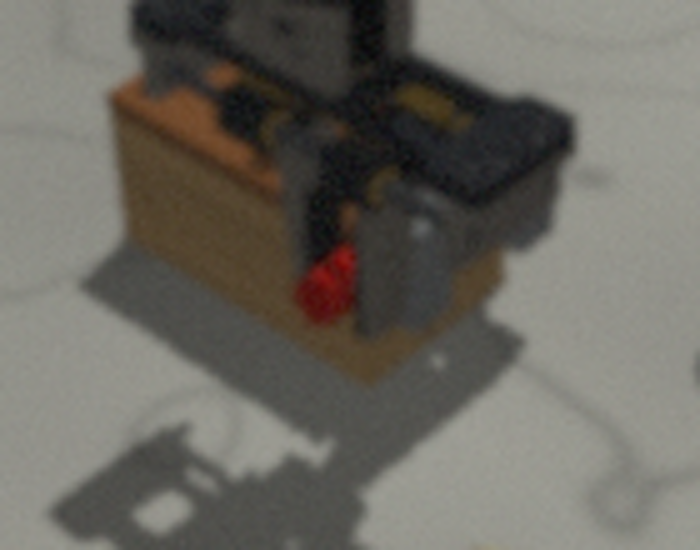

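Run:
```python
from h import *
go(-.0774,.02,z=.0742)
effector.release(); s=env.sense(); print(s['t'],s['wrist_force'],s['gripper_width'])
p=s['ee_pos'].copy(); p[2]+=.05
env.movel(p,rate=.15)
env.movel(AB-.13*YB+[0,0,.15],RB,rate=.2)
env.pause(.15)
snap("wrist","w15")
z=np.load('pics/w15.npz'); pos,rot=z['pos'],z['rot']; P=wcloud(z); e=P-AB
L=np.stack([e@XB,e@YB,P[...,2]],-1)
m=(abs(L[...,0])<.02)&(L[...,1]>-.13)&(L[...,1]<-.04)&(L[...,2]>.07)&(L[...,2]<.112)
for a in np.arange(-.108,-.045,.004):
    q=L[m&(L[...,1]>a)&(L[...,1]<a+.004)]
    if len(q)>5: print(round(a,3),len(q),np.percentile(q[:,0],[2,98]),np.percentile(q[:,2],[50,95]))
crop("w15","w15a",200,0,360,280,2)
print(env.sense()['t'])
```

```text
33.55 -0.0774 XYz [ -0.  -77.8  74.2] f [ 0.6 -4.7 -2.4] [-0.88  0.22 -0.01] 0.0234
34.6417 [ 0.4326  0.1149 -0.0728] 0.0914304177636979
-0.104 16 [-0.0077  0.0115] [0.1013 0.1023]
-0.1 171 [-0.0105  0.0122] [0.1018 0.1033]
-0.096 172 [-0.0104  0.0125] [0.1013 0.1037]
-0.092 180 [-0.0104  0.0124] [0.1016 0.1037]
-0.088 185 [-0.0107  0.0123] [0.1016 0.1035]
-0.084 179 [-0.0111  0.0122] [0.1014 0.1036]
-0.08 189 [-0.0111  0.0121] [0.1016 0.1037]
-0.076 190 [-0.011   0.0121] [0.1017 0.1035]
-0.072 194 [-0.011  0.012] [0.1014 0.1035]
-0.068 196 [-0.0109  0.0119] [0.1015 0.1034]
-0.064 199 [-0.0109  0.0119] [0.1015 0.1037]
-0.06 204 [-0.0108  0.0127] [0.1015 0.1035]
-0.056 207 [-0.0161  0.0124] [0.1011 0.1033]
-0.052 276 [-0.0191  0.0131] [0.1049 0.1068]
-0.048 328 [-0.0187  0.0134] [0.1056 0.1068]
35.7667
```

View pics/w15.png

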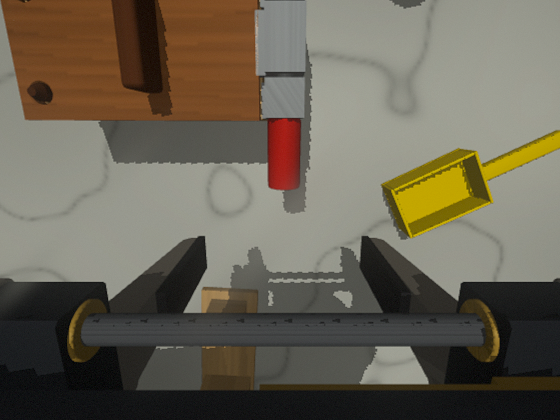

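Run:
```python
from h import *
env.movel(np.array([.42,-.25,.30]),RB,rate=.25)
env.pause(.2)
snap("scene","s16"); snap("top","t16"); s=env.sense(); print(s['t'],s['wrist_force'],s['ee_pos'])
crop("w15","w15b",240,60,330,200,5)
crop("s16","s16a",190,180,330,290,5); crop("t16","t16a",210,180,350,300,5)
for n in ["pin_shoulder","hinge_mouth","jug","egg_cup","scoop"]:
    for c in ("scene","top"):
        r=tip_of(c,n); print(c,n,[(np.round(x["at"],4).tolist(),round(x["score"],2)) for x in r[:1]])
```

```text
37.2417 [ 0.7614 -0.6626  0.2327] [ 0.4202 -0.2496  0.2995]
scene pin_shoulder [([0.6145, -0.0629, 0.0876], 0.76)]
top pin_shoulder [([0.608, -0.0633, 0.0918], 0.57)]
scene hinge_mouth [([0.6037, -0.0608, 0.0962], 0.83)]
top hinge_mouth [([0.6101, -0.0628, 0.095], 0.91)]
scene jug [([0.745, 0.2612, -0.0048], 0.82)]
top jug [([0.7454, 0.2626, -0.0009], 0.59)]
scene egg_cup [([0.6143, -0.0609, 0.0879], 0.72)]
top egg_cup [([0.7416, 0.0733, 0.0008], 0.81)]
scene scoop [([0.7505, -0.164, -0.001], 0.93)]
top scoop [([0.7479, -0.1593, 0.001], 0.74)]
```

View pics/w15b.png

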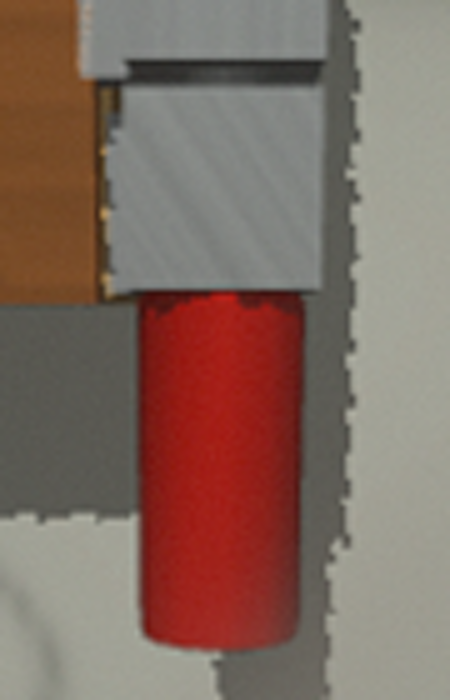

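View pics/s16a.png

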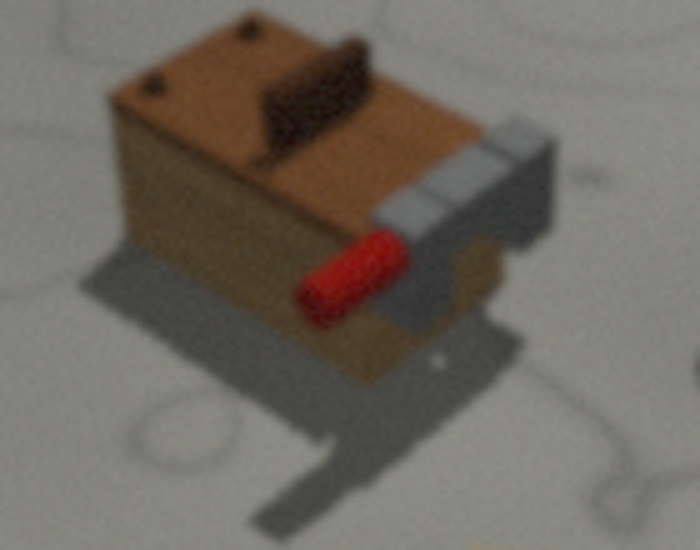

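View pics/t16a.png

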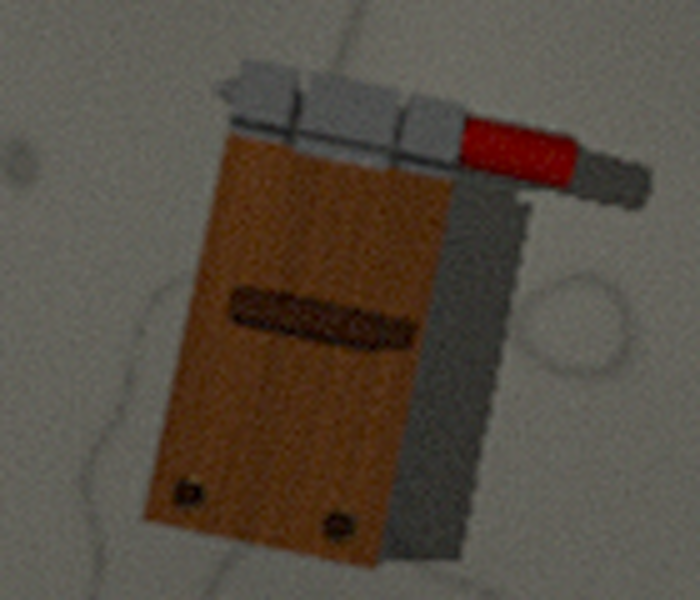

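Run:
```python
from h import *
print(workorder.finish_job()); print(env.sense()['t'])
```

```text
the job is handed in; nothing more can be done
None
the job is handed in; nothing more can be done
```

The lid is back on the box and the hinge pin is in through all three knuckles. Both are released, and I handed the job in at about 37.5 s of the 64 s allowed.

- **Lid:** It lies flat, with the top at 89.9 mm across the board. Both dowels show through their holes. Its knuckle sits between the box's two, in line to about 0.2 mm along the box. The largest wrist force I read while seating it was about 7.5 N.
- **Pin:** I gripped the shaft near the handle, inserted it about 65 mm and let go. It drooped about 3.5 degrees, so I took it by the handle, levelled it and pushed until the arm stopped advancing, at about 8 N. After release the handle is level with no visible gap at the outer knuckle, and the tip shows beyond the left-hand knuckle.
- **Jug, scoop and egg cup:** I did not touch them, and their positions match the first look within the finder's error. In the last check the scene camera wrongly reported the egg cup at the red handle. The top camera put it about 5 mm from where it was first seen, about the finder's error.
- **Measurement error:** The wrist camera read 1 to 2 mm off, so I aligned the lid and pin by comparing positions within the same picture.

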